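Third hand at the framing jig

ROBOT

A 6-joint arm with a two-finger parallel gripper is mounted at the origin on the work surface. World frame = base frame: x ahead of the robot, y to its left, z up, the work surface at z = 0. Lengths are in m, angles in rad, forces in N, time in s.
With the tool pointing down it reaches from about 0.4 to 0.825 m from the base axis. Payload 7 kg.
Tool frame: the origin (TCP) lies midway between the tips of the shut fingers; the grasp point (between the pads) lies arm.hold_point_z behind it (arm.hold_point_z is the distance from the TCP to the grasp point, in m); z points along the fingers, y is the line along which they close (so a half turn about z gives the same grasp; the last joint's range is limited). The gripper opens to 88 mm and grips with 3 to 60 N. Pads are 19 mm wide; open, the fingers measure 130 mm over their backs; the gripper's body (78 mm by 193 mm) begins 47 mm behind the grasp point.
Start: joints at [-0.895, 0.359, 0.012, 0, -1.224, -0.288], TCP at [0.255, -0.625, 0.227] pointing down, gripper open.
Joint ranges: [-3.07, 3.07], [-1.43, 2.12], [-1.02, 1.25], [-3.03, 1.67], [-3.05, -0], [-3.03, 3.03]. Speed limits (rad/s): [2.39, 2.39, 3.01, 3.14, 3.14, 3.14].

INTERFACE

Orientations are given as [roll, pitch, yaw] about the fixed x, y, z axes, in that order (R = Rz(yaw) Ry(pitch) Rx(roll)).
In Python, from station import arm gives the robot as it stands.
- The arm moves only by the shell command python3 -m crank 'ROWS' [OPENING] [FORCE]. ROWS is JSON, a list that holds one entry, the list of rows, each a list of 4 numbers: the shift along the tool's x, y, z in units of 25 mm (1.0 is 25 mm), then the turn about the tool's z in units of 5 degrees (1.0 is 5 degrees). A call has 1 to 12 rows; each row is the pose to reach, as a shift and turn from the pose commanded when the call began, along the tool's axes at that moment; what a row does not reach only later rows make up. A row lasts 1/8 s, in which the tool goes at most 62.5 mm and 10.7 degrees, less where a joint would pass 70% of its speed; a pose out of reach is approached as far as the arm can. A call with a gripper value outside its range is refused whole. OPENING is the closure, from 0 (fully open) to 1 (shut), set as the call begins (- or left out, the last holds). The fingers move at their own pace and stop on an object; FORCE is the grip in N (left out, the last holds). Time passes only in rows, so rows that repeat a pose let the fingers close. It gives the time, the measured TCP pose, the force, the opening and the grip force at its end, in the units of the state.
- arm.get_state(): the state, without advancing time (a new reading comes with each control period).
- arm.grab_frame(name): name is "scene" or "top" or "wrist"; returns (picture, depth): 480x640x3 uint8, red, green, blue; 480x640 float32, m along the optical axis (not along the pixel's ray), 0 where there is no reading.
- arm.get_calibration(name): a dict with "mtx" (3x3 intrinsics, pixels), "R" (3x3) and "t" (3): a world point X has camera coordinates R X + t; the wrist camera has in their place "mount" (4x4, takes a point from camera to tool coordinates, whose origin is the TCP and whose axes are the flange's). Camera axes: x right, y down, z forward; pixel columns grow to the right and rows downward; lengths in m; the calibration is good to about 2 mm. A picture is of the moment at which its call begins: read the wrist's pose just before it. get_calibration takes no time and is no camera call.
- arm.job_done(): hands the job in; it is judged then, once.
Trained networks look in the newest picture that a camera, given by its name, has taken for a name from the list of things; names that differ only in an ending like _2 or _b are one class to them, and where a whole thing is asked for, a point or a joint stands for the part that bears it (a point fixed in the world has none). Each returns a list of dicts, best first, with "score" (0 to 1); they miss things now and then, are a little off and sometimes report something else, mostly with a low value. They report only what shows in the picture. A call takes as long as a camera call. They do not tell look-alikes from the thing itself.
- arm.recognise(thing, camera): "extent" ([left, top, width, height] in pixels, round what is visible of it).
- arm.trace(thing, camera): "mask" (480x640 bool, what is visible of it) and "extent" ([left, top, width, height] in pixels, round what is visible of it).
The state is a dict: "t": time; "q": joint angles; "qd": joint speeds; "joint_efforts": joint torques, N m; "eef_pos": TCP position; "ee_rot": TCP orientation; "force": force on the tool from outside, world axes, zero at the start; "moment": the same for the moment, N m; "width": finger opening in m; "gripper_force": force on a finger pad.
Only numpy, scipy, OpenCV 4.12 (cv2) and the standard library are available. Lean on these libraries where they do the work, as an engineer would, in place of code of your own. Each camera call takes 0.05 s, during which the arm holds its last target. There are 200 camera calls.

TASK

Help put together a T-joint for a picture frame: push the spring clip straight down, fully home, over the rail and the sprung bar behind it so that it pinches them together near one end of the rail, and let go of it. Then take the longer loose brace, set it on edge on the jig board, square to the rail with its end on the rail's middle pencil mark, and press it against the rail with a steady push of about 10 N, which sinks the sprung bar about 10 mm, half its travel. Never drive the bar to the end of its travel, leave the other things alone, and finish while still holding the brace pressed there, so that somebody can screw it.

Things in the scene. Friction and masses are not known exactly. Their poses are not given: they have to be found in the camera images.
- jig: The framing jig, fixed to the table: plywood board 260 x 260 mm, 12 mm thick. Origin: centre of the board's underside; x points from its open front edge (robot side) to the sprung bar, y along the bar. Behind the bar stand two wooden spring supports, 30 mm tall, within y = -37 to +37 mm; elsewhere the space behind the bar is free.
- bar_top (a point): Middle of the upper edge of the sprung bar, an aluminium fence bar standing across the jig board, 12 mm thick (x), 220 mm long (y), its upper edge 40 mm above the board (52 mm above the table). It slides with the bar. Its axes are the jig's.
- fence_bar (a joint): How far the sprung bar has been pushed back (jig +x), m: 0 at rest, stop at 0.020. Spring: about 1 N per mm (1000 N/m) from 0 N at rest, plus up to about 2 N of friction between rail, board and bar.
- rail: The rail, loose pale wood, 18 mm thick (x), 200 mm long (y), 40 mm tall, standing on edge on the jig board against the robot side of the bar, tops level; together 30 mm thick, their common middle 6 mm to +x of the rail's origin. A black pencil line across its top and down its robot side marks its middle. Origin: centre of its underside; x points to the bar.
- clip: The spring clip, steel with a black grip block on top, 80 mm tall, 30 mm wide (y), standing on its jaws, mouth down, at a yaw within 0.5 rad of the world's. Origin: between the feet, at their lowest level; z up. Grip block: 26 mm (x) x 30 mm (y), 42 to 80 mm above the origin: hold it across y. Fixed jaw at -x (inner face x = -15 mm), hinged sprung jaw at +x. Either jaw may go in front.
- clip_throat (a point): Underside of the clip's bridge, 34 mm above the clip's origin; fully home it sits on the tops of rail and bar. The smooth steel lips below flare to a mouth about 35 mm wide. Pushed straight down over the 30 mm of rail and bar, centred on the clip's origin, the jaw opens by itself (5 to 20 N down) and then pinches.
- clip_jaw (a joint): Angle of the clip's hinged jaw, rad: 0 shut, about 0.08 when it pinches rail and bar.
- brace: The brace, the longer loose piece of the same pale wood: 150 mm long (x), 18 mm thick (y), 40 mm tall, standing on edge on the table. Origin: centre of its underside. Both ends are square and alike; either may meet the rail. 45 to 115 g. Pressed down on the board it drags and part of the push is lost: keep it 1 to 4 mm clear or resting lightly.
- offcut: An offcut of the same stock, only 90 mm long (x), 18 mm thick, 40 mm tall. Not needed: leave it. Origin: centre of its underside.
- screw_tin: Open steel tin of screws, diameter 44 mm, 28 mm tall, standing on the jig board near its front (-x), +y corner. Leave it standing; origin: centre of its underside.
- screwdriver: Screwdriver lying on the table, to be left there.
- mug: White mug, 80 mm across, 95 mm tall, at the side. Leave it.
- palette_bowl: White bowl, 110 mm across, 35 mm tall, at the side. Leave it.
Not all that is in view belongs to the job. What is shaped like the clip but yellow is not meant. What is shaped like the rail but blue is not meant.

How it is judged:
On the way:
1. the clip is fully home over rail and bar near one end of the rail, pinching both, and let go (z of clip_throat in the frame of rail between 0.034 and 0.047 m and value of joint clip_jaw above 0.05 rad and x of clip_throat in the frame of rail between -0.006 and 0.018 m and (y of clip_throat in the frame of rail between 0.04 and 0.092 m or y of clip_throat in the frame of rail between -0.092 and -0.04 m) and contact force between clip and rail above 0.8 N and contact force between clip and fence_bar above 0.8 N and contact force between each of the arm, the fingers and clip below 0.3 N), for 0.3 s.
At the end, for the whole second after the job is handed in: Clip home (6 mm) on rail and bar, 40-92 mm from the rail's middle, pinching both, untouched; brace in the fingers, upright and square to the rail (0.08 rad), within 7 mm of the board and 10 mm of the mark, pressing the upright rail with 5-15 N, the bar 5-15 mm back, still (all of step 1 and angle between each of rail, brace's own z axis and vertical below 0.08 rad and z of rail in the frame of jig between 0.008 and 0.017 m and contact force between brace and rail between 5 and 15 N and value of joint fence_bar between 0.005 and 0.015 m and x of brace in the frame of rail between -0.09 and -0.078 m and y of brace in the frame of rail between -0.01 and 0.01 m and angle between the x axis of brace and the x axis of rail, either way round below 0.08 rad and z of brace in the frame of jig between 0.007 and 0.019 m and contact force between the fingers and brace above 3 N and linear speed of brace below 0.01 m/s and contact force between rail and fence_bar above 3 N); the arm keeps its last pose, push and grip.
It fails at once if the sprung bar is driven to the end of its travel (value of joint fence_bar above 0.0185 m).
It fails at once if a bystander is moved more than 20 mm (distance of any of offcut, screwdriver, mug, palette_bowl, screw_tin from where it was at the start of the episode above 0.02 m).
It fails at once if the tin of screws is tipped (angle between screw_tin's own z axis and vertical above 0.5 rad).
It also fails if it takes over 58 s, if anything falls off the work surface, if the arm or the gripper's body presses on something with over 40 N, if the wrist force passes 120 N, or if a joint passes its speed limit or range.

## Working session

There is one attempt and no reset: what is moved stays moved. The work goes in short steps, Python scripts to look and compute and a shell command to move; the robot and the scene stay as the last step left them, time stands still between calls to the robot, and variables do not carry over. Pictures are saved under pics/ and viewed, at most 10 in all, crops included, and the job is handed in when it is done.

```bash
ls; mkdir -p pics; python3 - <<'E'
from station import arm
import cv2,numpy as np
print(arm.get_state(), arm.hold_point_z)
ims=[]
for c in ("scene","top"):
    p,d=arm.grab_frame(c); np.savez(f'{c}.npz',p=p,d=d); cv2.imwrite(f'pics/{c}0.png',p[:,:,::-1])
    print(c,arm.get_calibration(c))
    for n in ("jig","bar_top","rail","clip","brace","offcut","screw_tin"):
        print(n,[(round(r['score'],2),r['extent']) for r in arm.recognise(n,c)])
E
```

```text
pics
{'t': 0.0, 'q': array([-8.94894261e-01,  3.59382658e-01,  1.10375731e-02, -3.48856828e-04,
       -1.22410458e+00, -2.88086116e-01]), 'qd': array([ 0.00100979, -0.00125442,  0.00084873, -0.00055266,  0.00148923,
        0.00043349]), 'joint_efforts': array([-1.66404584e-04, -5.82722425e+01,  2.93034464e+01,  6.99691951e+00,
        6.51130467e-03, -1.88996282e-04]), 'eef_pos': array([ 0.25503445, -0.62442208,  0.2256164 ]), 'ee_rot': array([ 3.13991427e+00, -1.55357821e-04, -2.75389538e+00]), 'force': array([-0.12437723, -0.45870647,  0.11595025]), 'moment': array([-0.02782133,  0.04219712,  0.01760869]), 'gripper_force': 0.0, 'width': 0.08835667280906377} 0.0188
scene {'mtx': array([[594.47931174,   0.        , 309.17318885],
       [  0.        , 594.47931174, 250.69024621],
       [  0.        ,   0.        ,   1.        ]]), 'R': array([[-0.90132828,  0.43311817,  0.00399711],
       [ 0.33543341,  0.70382313, -0.6261928 ],
       [-0.27402874, -0.56306452, -0.779658  ]]), 't': array([ 0.43005096, -0.11436319,  1.83535759])}
jig [(0.94, [230.6, 221.1, 113.9, 90.1]), (0.58, [
[... 478 characters left out ...]
   , 310.69339555],
       [  0.        , 560.81727852, 236.49954708],
       [  0.        ,   0.        ,   1.        ]]), 'R': array([[-0.0011824 , -0.99988127, -0.0153638 ],
       [-0.99805786,  0.00213686, -0.062257  ],
       [ 0.06228244,  0.01526035, -0.99794189]]), 't': array([0.01045119, 0.45572796, 1.23459035])}
jig [(0.83, [265.0, 133.9, 132.5, 132.6])]
bar_top [(0.96, [287.1, 153.5, 99.6, 26.6])]
rail [(0.86, [427.7, 308.9, 63.9, 58.6])]
clip [(0.94, [176.7, 264.2, 23.8, 24.0]), (0.59, [157.1, 221.9, 25.0, 28.2]), (0.57, [187.8, 185.3, 25.7, 27.2])]
brace [(0.66, [442.7, 201.9, 14.1, 68.3])]
offcut [(0.6, [128.7, 103.8, 24.8, 45.8])]
screw_tin [(0.7, [269.5, 223.9, 25.2, 22.8])]
```

View pics/top0.png

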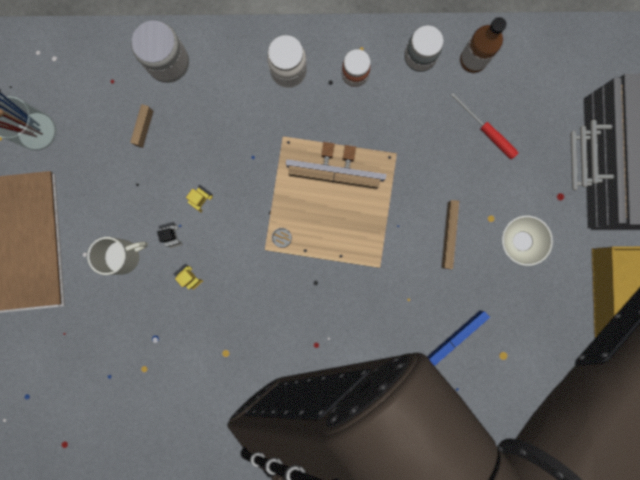

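View pics/scene0.png

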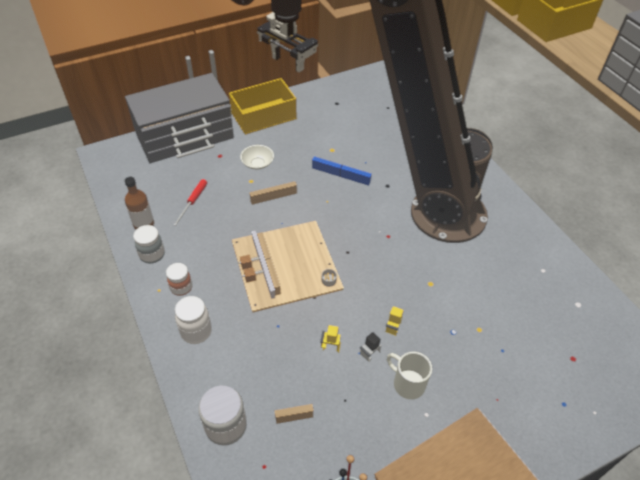

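```bash
cat > h.py <<'E'
from station import arm
import cv2,numpy as np
from scipy.spatial.transform import Rotation as Ro
def cam(name,st=None):
    c=arm.get_calibration(name)
    if 'mount' in c:
        T=np.eye(4);T[:3,:3]=Ro.from_euler('xyz',st['ee_rot']).as_matrix();T[:3,3]=st['eef_pos']
        M=T@np.array(c['mount']);return c['mtx'],M[:3,:3],M[:3,3]
    R=c['R'];return c['mtx'],R.T,-R.T@c['t']
def cloud(d,C):
    K,R,t=C;v,u=np.mgrid[:480,:640]
    P=np.stack([(u-K[0,2])/K[0,0]*d,(v-K[1,2])/K[1,1]*d,d],-1)@R.T+t
    P[d<=0]=np.nan;return P
def px(X,C):
    K,R,t=C;c=(np.asarray(X)-t)@R;p=c@K.T;return p[...,:2]/p[...,2:]
def onplane(u,v,z,C):
    K,R,t=C;r=R@np.array([(u-K[0,2])/K[0,0],(v-K[1,2])/K[1,1],1.]);return t+r*(z-t[2])/r[2]
def rect(pts):
    (c,s,a)=cv2.minAreaRect(np.asarray(pts,np.float32)[:,:2]*1000)
    return np.round(c,1),np.round(s,1),round(a,1)
def rel(st,X,yaw):
    "shift in tool units and turn (units of 5 deg) from the measured pose to TCP X with tool yaw"
    R=Ro.from_euler('xyz',st['ee_rot']).as_matrix()
    dy=(yaw-st['ee_rot'][2]+np.pi/2)%np.pi-np.pi/2
    return np.round(R.T@(np.asarray(X)-st['eef_pos'])/.025,2),round(-np.degrees(dy)/5,2)
E
python3 - <<'E'
from h import *
f=np.load('top.npz');p,d=f['p'],f['d'];C=cam('top');P=cloud(d,C)
for n,(l,t,w,h) in dict(clip=(150,215,40,40),brace=(438,195,25,80),railbar=(283,150,110,40),off=(125,98,35,55),tin=(265,220,35,30),y1=(183,180,35,35),y2=(170,260,35,35),mug=(80,232,66,50)).items():
    q=P[t:t+h,l:l+w].reshape(-1,3);z=q[:,2];m=np.nanmax(z)
    s=q[z>(m-.008)]; print(n,round(m,3),len(s),*rect(s))
s=P[130:270,260:400].reshape(-1,3);s=s[(s[:,2]>.006)];print('board',*rect(s),np.nanmedian(P[200:230,300:340,2]))
print(arm.get_calibration('wrist'))
cv2.imwrite('pics/crop1.png',cv2.resize(p[170:300,60:230,::-1],None,fx=4.5,fy=4.5,interpolation=cv2.INTER_CUBIC))
st=arm.get_state()
E
```

```text
clip 0.085 144 [456.  319.1] [26.2 30.1] 16.0
brace 0.048 278 [ 459.2 -296.1] [ 18.8 149.1] 83.8
railbar 0.06 546 [590.9 -43.2] [218.4  31.1] 81.1
off 0.045 248 [705.7 390.1] [19.  89.9] 74.5
tin 0.044 47 [452.3  75.3] [41.7 41.6] 0.5
y1 0.085 130 [537.8 257.5] [27.7 25.5] 55.6
y2 0.085 137 [364.6 277.2] [24.8 29.5] 40.8
mug 0.1 205 [412.4 436.7] [78.4 77.9] 41.3
board [543.2 -35.1] [307.4 309.8] 89.7 0.011482178823518763
{'mtx': array([[333.54524303,   0.        , 318.7039633 ],
       [  0.        , 333.54524303, 242.18281588],
       [  0.        ,   0.        ,   1.        ]]), 'mount': array([[-6.98615075e-04, -9.55832981e-01, -2.93909552e-01,
         7.92249895e-02],
       [ 9.99999698e-01, -5.67415085e-04, -5.31662922e-04,
         1.14335787e-04],
       [ 3.41412242e-04, -2.93909835e-01,  9.55833088e-01,
        -1.57637035e-01],
       [ 0.00000000e+00,  0.00000000e+00,  0.00000000e+00,
         1.00000000e+00]])}
```

View pics/crop1.png

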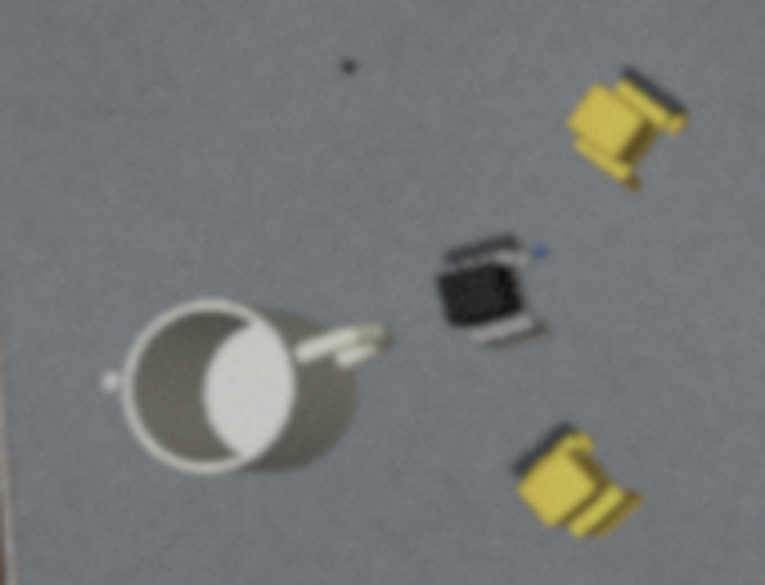

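Clip candidates in the top view: black (167,234), yellow (198,197) and yellow (187,277). The crop shows that the black-gripped steel one is the clip and the other two are yellow look-alikes. The long loose pale piece at (451,234), 149 mm, is the brace; the one at (142,125), 90 mm, is the offcut. The rail stands in front of the bar at (335,177), and the blue piece at (460,338) is a decoy.

```bash
python3 - <<'E'
from h import *
st=arm.get_state()
print(rel(st,[.53,-.04,.32],-2.86), rel(st,[.46,-.296,.3],-2.86))
E
```

```text
(array([-19.02,  17.5 ,  -3.74]), np.float64(1.22)) (array([-12.56,   9.08,  -2.94]), np.float64(1.22))
```

```bash
python3 -m crank '[[[-2,1.5,-0.5,0.2],[-4.1,3,-1,0.4],[-6.2,4.5,-1.5,0.6],[-8.3,6,-2,0.8],[-10.4,7.5,-2.5,1],[-12,8.7,-2.8,1.2],[-12.6,9.1,-2.9,1.2],[-12.6,9.1,-2.9,1.2],[-12.6,9.1,-2.9,1.2]]]'
cat > look.py <<'E'
import sys
from h import *
def look(tag):
    st=arm.get_state();p,d=arm.grab_frame('wrist');np.savez(tag+'.npz',p=p,d=d,**{k:st[k] for k in('eef_pos','ee_rot')})
    cv2.imwrite(f'pics/{tag}.png',p[:,:,::-1]);return st,p,d,cam('wrist',st)
def tops(P,c,r,zlo,zhi):
    m=(np.hypot(P[...,0]-c[0],P[...,1]-c[1])<r)&(P[...,2]>zlo)&(P[...,2]<zhi);return m
E
python3 - <<'E'
from look import *
st,p,d,C=look('w_brace');P=cloud(d,C)
m=tops(P,(.459,-.296),.11,.034,.05);print(m.sum(),*rect(P[m]),np.median(P[m][:,2]))
print(rel(st,[.53,-.04,.32],-2.86))
E
```

```text
t: 1.92
eef_pos: [0.4603, -0.2957, 0.2988]
ee_rot: [3.141, -0.001, -2.859]
force: [0.1, -0.5, 0.7]
width: 0.0876
gripper_force: 0.0
1688 [ 459.9 -296.8] [ 18.2 149.9] 83.6 0.039645797087288076
(array([-5.53,  9.04, -0.85]), np.float64(0.01))
```

```bash
python3 -m crank '[[[-1.2,1.9,-0.2,0],[-2.4,3.8,-0.4,0],[-3.5,5.7,-0.6,0],[-4.6,7.6,-0.8,0],[-5.5,9,-0.9,0],[-5.5,9,-0.9,0],[-5.5,9,-0.9,0]]]'
python3 - <<'E'
from look import *
st,p,d,C=look('w_jig');P=cloud(d,C)
m=tops(P,(.591,-.043),.13,.045,.058);print(m.sum(),*rect(P[m]),np.median(P[m][:,2]))
tin=tops(P,(.452,.075),.05,.03,.045);print('tin',*rect(P[tin]))
print('board z',np.nanmedian(P[tops(P,(.5,-.05),.04,-.01,.03)][:,2]))
# grid of overlay pixels for inspection
for y in(-.1,0,.1):print(px([.591,-.043+y,.052],C))
print(px([.591-.15,-.043,.012],C),px([.591,-.043,.052],C))
print(rel(st,[.456,.319,.3],-2.86))
E
```

```text
t: 2.85
eef_pos: [0.5298, -0.0416, 0.3212]
ee_rot: [-3.142, -0.001, -2.859]
force: [0.8, 0.1, -0.4]
width: 0.0875
gripper_force: 0.0
3485 [592. -43.] [219.1  31.1] 81.1 0.05168076415385542
tin [454.1  74.7] [42.9 42.8] 73.0
board z 0.011660097164370886
[232.08529536 226.89992534]
[305.09714043 246.93955037]
[375.51310736 266.26668246]
[336.25885825 134.8055286 ] [305.09714043 246.93955037]
(array([-1.19, 14.68,  0.85]), np.float64(0.01))
```

View pics/w_jig.png

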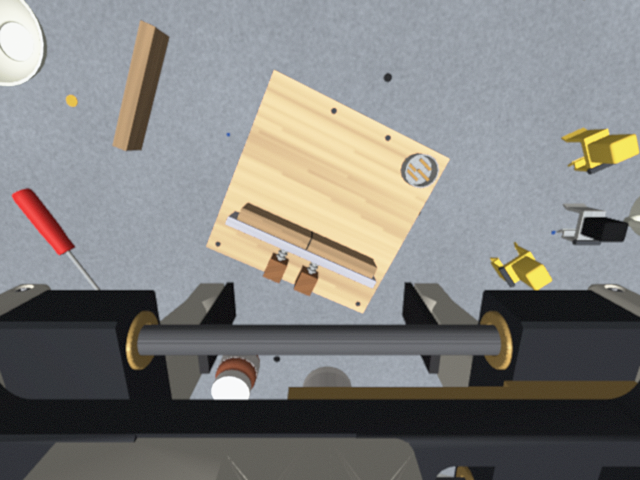

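The picture shows the rail with its pencil mark near (312,238), the sprung bar behind it, the spring supports at (277,266) and (306,279), the tin at (419,170), and the black clip at (597,226).

```bash
python3 - <<'E'
from look import *
f=np.load('w_jig.npz');p=f['p'];st={k:f[k] for k in('eef_pos','ee_rot')};C=cam('wrist',st)
a=np.radians(-8.9);ex=np.array([np.cos(a),np.sin(a),0]);ey=np.array([-np.sin(a),np.cos(a),0]);c=np.array([.592,-.043,.052])
g=cv2.cvtColor(p,cv2.COLOR_RGB2GRAY).astype(np.float32);S=p.max(2).astype(np.float32)-p.min(2)
ys=np.arange(-.115,.1151,.001)
def samp(im,dx):
    q=np.array([px(c+ex*dx+ey*y,C) for y in ys],np.float32);return cv2.remap(im,q[:,0][None],q[:,1][None],1)[0]
g1=np.mean([samp(g,x) for x in(-.012,-.009,-.006,-.003)],0);s1=np.mean([samp(S,x) for x in(-.009,-.006)],0)
i=np.where(abs(ys)<.05)[0];w=np.clip(np.median(g1[i])-g1[i]-12,0,None);print('mark',(w*ys[i]).sum()/w.sum(),g1[i].min(),np.median(g1[i]))
print('sat ends',ys[np.where(s1>s1.max()*.5)[0][[0,-1]]])
xs=np.arange(-.025,.0251,.002);print([(round(x*1000),round(float(np.mean(samp(S,x)[40:80])))) for x in xs])
print(rel(st,[.456,.319,.3],-2.86))
E
python3 -m crank '[[[-0.2,2.4,0.1,0],[-0.4,4.8,0.2,0],[-0.6,7.2,0.4,0],[-0.8,9.6,0.6,0],[-1,12,0.8,0],[-1.1,13.7,0.9,0],[-1.2,14,0.9,0],[-1.2,14,0.9,0],[-1.2,14,0.9,0]]]' 0 20
```

```text
mark 0.002009758240021497 93.61255 169.69531
sat ends [-0.115  0.115]
[(-25, 62), (-23, 36), (-21, 36), (-19, 34), (-17, 39), (-15, 61), (-13, 69), (-11, 70), (-9, 72), (-7, 74), (-5, 76), (-3, 77), (-1, 76), (1, 61), (3, 13), (5, 15), (7, 13), (9, 14), (11, 14), (13, 13), (15, 41), (17, 75), (19, 75), (21, 74), (23, 74), (25, 73)]
(array([-1.19, 14.68,  0.85]), np.float64(0.01))
t: 4.03
eef_pos: [0.4616, 0.3023, 0.2993]
ee_rot: [-3.142, 0.0, -2.86]
force: [-0.1, 0.3, 0.1]
width: 0.0878
gripper_force: 0.0
```

```bash
python3 - <<'E'
from look import *
st,p,d,C=look('w_clip');P=cloud(d,C)
m=tops(P,(.456,.319),.05,.07,.09);print(m.sum(),*rect(P[m]),np.median(P[m][:,2]))
m2=tops(P,(.456,.319),.055,.01,.06);print(m2.sum(),*rect(P[m2]))
print(rel(st,[.456,.319,.12],-2.86))
E
```

```text
587 [456.8 320. ] [25.7 29.2] 16.2 0.07952325210147032
431 [456.8 339.5] [48.9 68.7] 12.6
(array([0.03, 0.7 , 7.17]), np.float64(-0.0))
```

View pics/w_clip.png

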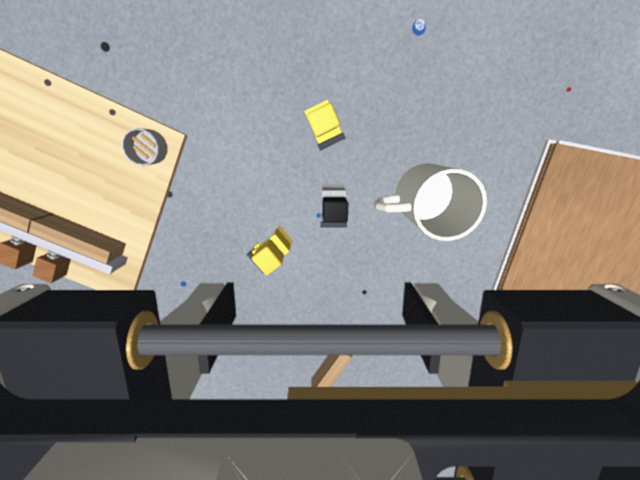

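The black clip stands at (335,207), with the mug handle's tip close by at about (376,205). So I'll go down with the fingers only half open.

```bash
python3 -m crank '[[[0,0.4,1,0],[0,0.73,3,0],[0,0.73,5,0],[0,0.73,6.5,0],[0,0.73,7,0],[0,0.73,7,0],[0,0.73,7,0]]]' 0.48 20
python3 - <<'E'
from look import *
st=arm.get_state();f=np.load('w_clip.npz');C=cam('wrist',f);P=cloud(f['d'],C)
yt=-2.86;tx=np.array([np.cos(yt),np.sin(yt)]);ty=np.array([np.sin(yt),-np.cos(yt)])
m=tops(P,(.456,.34),.075,.015,.1);q=P[m];r=q[:,:2]-[.4568,.320];a=r@ty;b=r@tx
h=(a>.02)&(abs(b)<.02)&(a<.06);print('handle near',np.sort(a[h])[:8],np.median(q[h][:,2]))
print(rel(st,[.4568,.320,.043],-2.859))
E
```

```text
t: 4.95
eef_pos: [0.4569, 0.3219, 0.1259]
ee_rot: [3.14, 0.002, -2.859]
force: [0.6, 0.2, 1.0]
width: 0.0456
gripper_force: 0.0
handle near [0.04979301 0.04987408 0.04992514 0.05002464 0.05006065 0.05014019
 0.05016574 0.05025179] 0.06377417820545389
(array([ 0.03, -0.08,  3.32]), np.float64(0.01))
```

```bash
python3 -m crank '[[[0,-0.08,0.5,0],[0,-0.08,1,0],[0,-0.08,1.6,0],[0,-0.08,2.2,0],[0,-0.08,2.8,0],[0,-0.08,3.2,0],[0,-0.08,3.3,0],[0,-0.08,3.3,0]]]' && python3 -m crank '[[[0,0,0,0],[0,0,0,0],[0,0,0,0],[0,0,0,0],[0,0,0,0]]]' 1 40
```

```text
t: 5.95
eef_pos: [0.4566, 0.3195, 0.0416]
ee_rot: [-3.142, 0.0, -2.858]
force: [-0.3, -0.6, 0.1]
width: 0.0455
gripper_force: 0.0
t: 6.58
eef_pos: [0.4567, 0.3196, 0.0419]
ee_rot: [3.141, 0.001, -2.858]
force: [-0.4, 0.1, 3.4]
width: 0.0295
gripper_force: 40.0
```

```bash
python3 -m crank '[[[0,0,-0.8,0],[0,0,-2,0],[0,0,-3.5,0],[0,0,-4.5,0],[0,0,-4.5,0]]]'
python3 - <<'E'
from look import *
st=arm.get_state();print(rel(st,[.6028,.0262,.135],np.radians(171.1)))
E
```

```text
t: 7.2
eef_pos: [0.4571, 0.3201, 0.1559]
ee_rot: [3.14, 0.003, -2.858]
force: [-0.7, 0.5, -1.4]
width: 0.0297
gripper_force: 40.0
(array([ -2.31, -12.92,   0.82]), np.float64(5.02))
```

```bash
python3 -m crank '[[[-0.3,-1.8,0,0.6],[-0.6,-3.6,0,1.3],[-1,-5.4,0,2],[-1.3,-7.2,0,2.8],[-1.6,-9,0,3.5],[-1.9,-10.8,0.2,4.2],[-2.2,-12.2,0.5,4.8],[-2.3,-12.9,0.8,5],[-2.3,-12.9,0.8,5],[-2.3,-12.9,0.8,5],[-2.3,-12.9,0.8,5]]]'
python3 - <<'E'
from look import *
st,p,d,C=look('w_over');P=cloud(d,C)
m=tops(P,(.592,-.043),.13,.046,.058);print(m.sum(),*rect(P[m]),np.median(P[m][:,2]))
print(st['eef_pos'],rel(st,[.6028,.0262,.135],np.radians(171.1)))
E
```

```text
t: 8.57
eef_pos: [0.6016, 0.0267, 0.1343]
ee_rot: [3.141, 0.0, 2.99]
force: [-0.0, -0.2, -0.7]
width: 0.0296
gripper_force: 40.0
9115 [591.5 -42.9] [220.2  31.2] 81.3 0.051519920894654486
[0.60163385 0.02668906 0.13430832] (array([-0.05, -0.01, -0.03]), np.float64(0.04))
```

View pics/w_over.png

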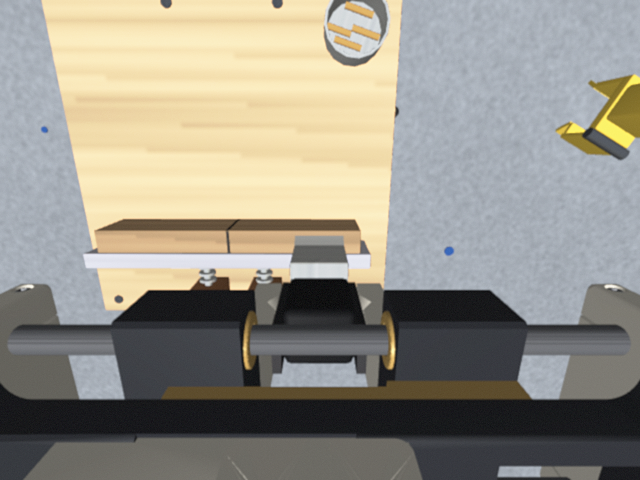

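The picture shows the clip hanging at (320,260) over the rail's +y end, lined up with the rail and clear of the spring supports at (208,280) and (264,275).

```bash
python3 -m crank '[[[-0.02,0,0.6,0],[-0.02,0,1.2,0],[-0.02,0,1.5,0],[-0.02,0,1.5,0]]]' && python3 -m crank '[[[0,0,0.3,0],[0,0,0.5,0],[0,0,0.7,0],[0,0,0.9,0],[0,0,1.0,0],[0,0,1.1,0],[0,0,1.1,0]]]'
```

```text
t: 9.12
eef_pos: [0.6017, 0.0255, 0.0954]
ee_rot: [-3.141, -0.002, 2.988]
force: [-0.2, 0.2, 0.0]
width: 0.03
gripper_force: 40.0
t: 10.0
eef_pos: [0.6039, 0.026, 0.0693]
ee_rot: [3.141, 0.003, 2.989]
force: [4.4, -0.1, 0.9]
width: 0.0295
gripper_force: 40.0
```

```bash
python3 -m crank '[[[0,0,0.15,0],[0,0,0.25,0],[0,0,0.35,0],[0,0,0.4,0],[0,0,0.4,0],[0,0,0.4,0]]]'
```

```text
t: 10.75
eef_pos: [0.6038, 0.026, 0.0594]
ee_rot: [3.141, 0.003, 2.989]
force: [6.2, -0.2, 0.3]
width: 0.0296
gripper_force: 40.0
```

```bash
python3 -m crank '[[[-0.04,0,0.06,0],[-0.08,0,0.12,0],[-0.08,0,0.2,0],[-0.08,0,0.2,0]]]'
```

```text
t: 11.25
eef_pos: [0.6075, 0.0255, 0.0588]
ee_rot: [3.14, 0.007, 2.99]
force: [-4.1, -1.4, 31.1]
width: 0.03
gripper_force: 40.0
```

```bash
python3 -m crank '[[[0.02,0,-0.1,0],[0.03,0,-0.16,0],[0.03,0,-0.16,0]]]' && python3 -m crank '[[[0,0,0,0],[0,0,0,0],[0,0,0,0]]]' 0.5 && python3 -m crank '[[[0,0,-1,0],[0,0,-2.5,0],[0,0,-4,0],[0,0,-6,0],[0,0,-8,0],[0,0,-8,0],[0,0,-8,0]]]'
python3 - <<'E'
from look import *
st,p,d,C=look('w_home');P=cloud(d,C)
m=tops(P,(.6035,.0265),.05,.085,.11);print('clip',m.sum(),*rect(P[m]),np.median(P[m][:,2]))
m=tops(P,(.592,-.043),.13,.046,.058);print(m.sum(),*rect(P[m]),np.median(P[m][:,2]))
m&=(P[...,1]<.0);print('rail part',*rect(P[m]))
cv2.imwrite('pics/home_crop.png',cv2.resize(p[60:340,60:480,::-1],None,fx=1.9,fy=1.9))
print(rel(st,[.46,-.2968,.15],np.radians(173.6)))
E
```

```text
t: 11.62
eef_pos: [0.6043, 0.0259, 0.0592]
ee_rot: [3.141, 0.002, 2.989]
force: [-0.9, 1.3, 11.3]
width: 0.0297
gripper_force: 40.0
t: 12.0
eef_pos: [0.6028, 0.0253, 0.0574]
ee_rot: [-3.141, -0.002, 2.988]
force: [-0.3, -0.1, 0.3]
width: 0.0434
gripper_force: 0.0
t: 12.88
eef_pos: [0.603, 0.0255, 0.2575]
ee_rot: [3.141, -0.001, 2.988]
force: [-0.7, -0.0, -0.7]
width: 0.0436
gripper_force: 0.0
clip 833 [600.4  26.5] [29.7 25.3] 81.3 0.09831872199395236
4262 [589.2 -43. ] [219.9  35.9] 81.2 0.051628387336820514
rail part [587.1 -75.1] [155.8  30.3] 81.2
(array([  3.68, -13.62,   4.3 ]), np.float64(-0.48))
```

View pics/home_crop.png

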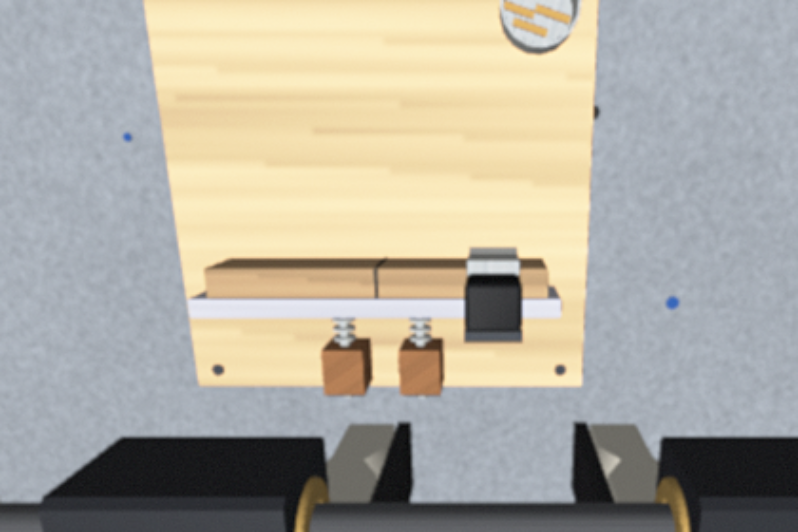

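The clip is seated: its top is at z = 0.098, as it should be fully home. In the crop it sits at (493,300) over both rail and bar, and the rail is still straight and against the bar. Next is the brace.

```bash
python3 -m crank '[[[0.6,-2.3,0,-0.1],[1.2,-4.6,0.4,-0.2],[1.8,-6.9,0.8,-0.3],[2.4,-9.2,1.2,-0.4],[3,-11.4,2,-0.5],[3.5,-13,3,-0.5],[3.7,-13.6,4,-0.5],[3.7,-13.6,4.3,-0.5],[3.7,-13.6,4.3,-0.5],[3.7,-13.6,4.3,-0.5]]]' 0.3
python3 - <<'E'
from look import *
st,p,d,C=look('w_b2');P=cloud(d,C)
m=tops(P,(.46,-.297),.11,.034,.05);print(m.sum(),*rect(P[m]),np.median(P[m][:,2]))
print(rel(st,[.4599,-.2968,.009],np.radians(173.6)))
E
```

```text
t: 14.18
eef_pos: [0.4611, -0.2959, 0.1512]
ee_rot: [-3.141, 0.001, 3.033]
force: [0.7, 0.6, 0.5]
width: 0.0611
gripper_force: 0.0
3689 [ 459.8 -296.9] [ 18.  149.5] 83.7 0.039632603099187314
(array([ 0.05, -0.04,  5.69]), np.float64(0.04))
```

```bash
python3 -m crank '[[[0.03,-0.04,1.5,0],[0.03,-0.04,3,0],[0.03,-0.04,4.4,0],[0.03,-0.04,5.2,0],[0.03,-0.04,5.6,0],[0.03,-0.04,5.65,0],[0.03,-0.04,5.65,0]]]' && python3 -m crank '[[[0,0,0,0],[0,0,0,0],[0,0,0,0],[0,0,0,0],[0,0,0,0],[0,0,0,0]]]' 1 45 && python3 -m crank '[[[0,0,-0.5,0],[0,0,-1.5,0],[0,0,-2.5,0],[0,0,-3,0],[0,0,-3,0],[0,0,-3,0]]]'
python3 - <<'E'
from look import *
a=np.radians(-8.8);ex=np.array([np.cos(a),np.sin(a),0]);ey=np.array([-np.sin(a),np.cos(a),0])
m=np.array([.5915,-.0429,0])+ey*.002
for dx in(.120,.100):
  X=m-ex*(.006+dx)+[0,0,.085];print(X,rel(arm.get_state(),X,np.radians(171.2)))
E
```

```text
t: 15.1
eef_pos: [0.4602, -0.2974, 0.0103]
ee_rot: [-3.141, 0.002, 3.032]
force: [-0.4, -0.1, 0.5]
width: 0.0618
gripper_force: 0.0
t: 15.85
eef_pos: [0.4593, -0.2973, 0.0093]
ee_rot: [3.142, -0.0, 3.032]
force: [0.5, 0.6, 0.9]
width: 0.0181
gripper_force: 45.0
t: 16.6
eef_pos: [0.4588, -0.2971, 0.0836]
ee_rot: [3.141, -0.001, 3.032]
force: [-0.4, -0.5, -1.7]
width: 0.0175
gripper_force: 45.0
[ 0.4672892  -0.02164733  0.085     ] (array([ 0.87, 10.99, -0.05]), np.float64(0.5))
[ 0.48705376 -0.02470704  0.085     ] (array([ 0.07, 10.95, -0.05]), np.float64(0.5))
```

```bash
python3 -m crank '[[[0.1,1.5,0,0.1],[0.2,3.2,0,0.2],[0.4,5,0,0.3],[0.6,7,0,0.4],[0.7,8.8,0,0.5],[0.8,10.2,0,0.5],[0.87,11,0,0.5],[0.87,11,0,0.5],[0.87,11,0,0.5],[0.87,11,0,0.5]]]'
cat > fit.py <<'E'
from look import *
import sys
st,p,d,C=look(sys.argv[1]);P=cloud(d,C);zt=st['eef_pos'][2]-.0093+.04
print('TCP',st['eef_pos'],st['ee_rot'],st['force'])
q=P[(abs(P[...,2]-zt)<.006)&(np.hypot(P[...,0]-st['eef_pos'][0],P[...,1]-st['eef_pos'][1])<.09)] if zt>.07 else np.zeros((0,3))
if len(q): print('brace',len(q),*rect(q))
r=P[tops(P,(.592,-.043),.14,.046,.058)&(P[...,0]>.55)]
print('railbar',len(r),*rect(r))
g=cv2.cvtColor(p,cv2.COLOR_RGB2GRAY).astype(np.float32)
a=np.radians(-8.8);ex=np.array([np.cos(a),np.sin(a),0]);ey=np.array([-np.sin(a),np.cos(a),0]);c=np.array([.5915,-.0429,.052])
ys=np.arange(-.04,.04,.0005);G=[]
for dx in(-.011,-.009,-.007,-.005):
    u=np.array([px(c+ex*dx+ey*y,C) for y in ys],np.float32);G.append(cv2.remap(g,u[:,0][None],u[:,1][None],1)[0])
G=np.mean(G,0);w=np.clip(np.median(G)-15-G,0,None);print('mark',(w*ys).sum()/w.sum(),G.min(),np.median(G))
print('mark px',px(c-ex*.006,C))
E
python3 fit.py w_pre
```

```text
t: 17.85
eef_pos: [0.4675, -0.0223, 0.084]
ee_rot: [-3.141, -0.001, 2.987]
force: [-0.8, 0.4, -1.2]
width: 0.0178
gripper_force: 45.0
TCP [ 0.4675239  -0.02233565  0.08398856] [-3.14121291e+00 -6.95062739e-04  2.98732543e+00] [-0.823432    0.44845916 -1.18511077]
brace 9574 [445.7 -16.9] [ 37. 106.] 72.2
railbar 0 [0. 0.] [0. 0.] 0.0
mark nan 20.301758 23.08728
mark px [316.78450867 429.36929183]fit.py:14: RuntimeWarning: invalid value encountered in scalar divide
  G=np.mean(G,0);w=np.clip(np.median(G)-15-G,0,None);print('mark',(w*ys).sum()/w.sum(),G.min(),np.median(G))
```

View pics/w_pre.png

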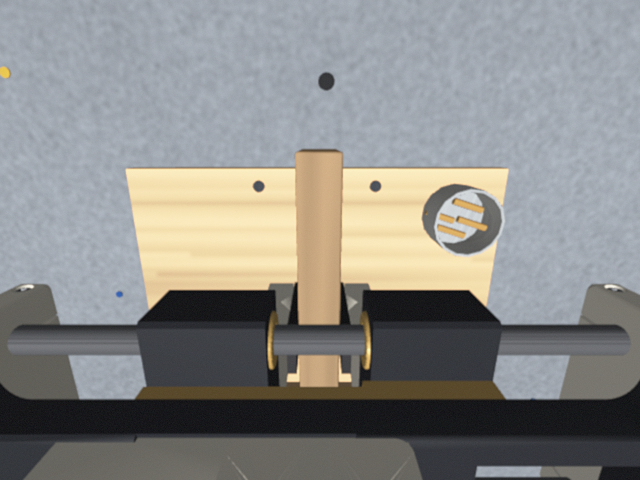

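The picture shows the brace square and level in the fingers, (320,150) to (320,385), clear of the tin at (463,220).

```bash
python3 -m crank '[[[0,0,0.6,0],[0,0,1.4,0],[0,0,2,0],[0,0,2.35,0],[0,0,2.4,0],[0,0,2.4,0]]]' && python3 -m crank '[[[-0.3,0,0,0],[-0.7,0,0,0],[-1,0,0,0],[-1.2,0,0,0],[-1.3,0,0,0],[-1.3,0,0,0]]]'
```

```text
t: 18.65
eef_pos: [0.4681, -0.0216, 0.0246]
ee_rot: [3.141, 0.0, 2.988]
force: [-0.5, -0.5, -1.2]
width: 0.0175
gripper_force: 45.0
t: 19.4
eef_pos: [0.4999, -0.0266, 0.0242]
ee_rot: [-3.141, -0.0, 2.988]
force: [0.5, -0.3, -0.6]
width: 0.0177
gripper_force: 45.0
```

```bash
python3 -m crank '[[[-0.06,0,0,0],[-0.12,0,0,0],[-0.18,0,0,0],[-0.24,0,0,0],[-0.24,0,0,0]]]'
```

```text
t: 20.02
eef_pos: [0.5052, -0.0276, 0.0241]
ee_rot: [-3.141, -0.001, 2.988]
force: [-4.2, 1.8, 1.8]
width: 0.0178
gripper_force: 45.0
```

```bash
python3 -m crank '[[[-0.06,0,0,0],[-0.12,0,0,0],[-0.18,0,0,0],[-0.2,0,0,0],[-0.2,0,0,0],[-0.2,0,0,0]]]'
python3 - <<'E'
from look import *
p,d=arm.grab_frame('top');C=cam('top');P=cloud(d,C)
t=arm.get_state();print(t['force'],t['eef_pos'])
m=tops(P,(.59,-.043),.13,.044,.064)&(P[...,1]<0)&(P[...,0]>.55);print(*rect(P[m]))
cv2.imwrite('pics/top_end.png',cv2.resize(p[125:275,250:410,::-1],None,fx=4.5,fy=4.5,interpolation=cv2.INTER_CUBIC)[:600])
E
```

```text
t: 20.78
eef_pos: [0.5088, -0.0283, 0.0239]
ee_rot: [-3.141, -0.003, 2.988]
force: [-8.6, 3.9, 3.6]
width: 0.018
gripper_force: 45.0
[-8.46460901  3.75228346  2.96363622] [ 0.50880127 -0.02836878  0.02389557]
[619.2 -88.4] [142.9  44.8] 51.0
```

View pics/top_end.png

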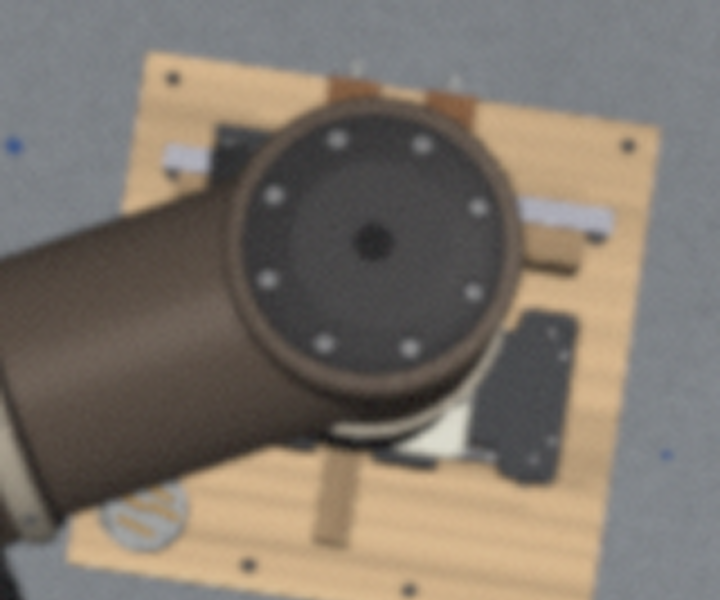

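```bash
python3 -m crank '[[[-0.04,0,0,0],[-0.08,0,0,0],[-0.08,0,0,0],[-0.08,0,0,0],[-0.08,0,0,0],[-0.08,0,0,0]]]'
python3 - <<'E'
from look import *
C=cam('scene');p,d=arm.grab_frame('scene');f=np.load('scene.npz')
a=np.radians(-8.8);R=np.array([[np.cos(a),-np.sin(a)],[np.sin(a),np.cos(a)]])
for P,q in((cloud(f['d'],C),f['p']),(cloud(d,C),p)):
    L=(P[...,:2]-[.5915,-.0429])@R
    for lo,hi in((-.098,-.07),(-.105,-.06)):
        m=(L[...,1]>lo)&(L[...,1]<hi)&(abs(L[...,0])<.035)&(P[...,2]>.045)&(P[...,2]<.06)
        x=L[m][:,0];print(m.sum(),np.percentile(x,[3,50,97])*1000)
cv2.imwrite('pics/scene_end.png',cv2.resize(p[200:330,210:360,::-1],None,fx=4.5,fy=4.5,interpolation=cv2.INTER_CUBIC))
E
```

```text
t: 21.58
eef_pos: [0.5103, -0.0287, 0.0238]
ee_rot: [-3.141, -0.004, 2.988]
force: [-11.4, 4.9, 4.7]
width: 0.0183
gripper_force: 45.0
76 [-14.43301349   0.15295631  14.00653274]
121 [-15.42710788   0.72915767  14.33716862]
78 [-7.0670993   7.64227293 21.81123343]
116 [-6.6380588   8.662884   21.79971101]
```

View pics/scene_end.png

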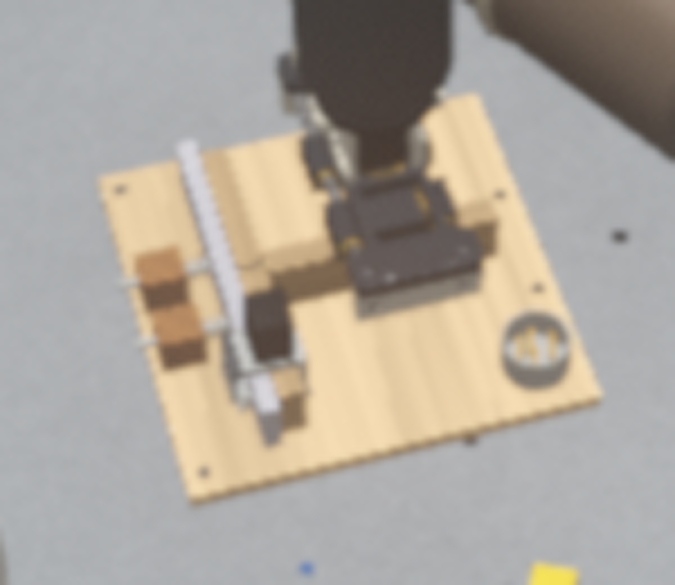

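```bash
python3 -m crank '[[[0,0.02,-0.02,0],[0,0.04,-0.04,0],[0,0.04,-0.04,0],[0,0.04,-0.04,0],[0,0.04,-0.04,0]]]'
```

```text
t: 22.25
eef_pos: [0.5099, -0.0283, 0.0241]
ee_rot: [-3.14, -0.005, 2.987]
force: [-7.3, 0.7, -1.0]
width: 0.018
gripper_force: 45.0
```

```bash
python3 -m crank '[[[-0.03,0,0,0],[-0.06,0,-0.01,0],[-0.06,0,-0.01,0],[-0.06,0,-0.01,0],[-0.06,0,-0.01,0],[-0.06,0,-0.01,0],[-0.06,0,-0.01,0],[-0.06,0,-0.01,0]]]'
```

```text
t: 23.25
eef_pos: [0.5111, -0.0285, 0.0242]
ee_rot: [-3.14, -0.006, 2.987]
force: [-7.4, 1.1, -2.2]
width: 0.018
gripper_force: 45.0
```

```bash
python3 -m crank '[[[-0.03,0,0,0],[-0.05,0,0,0],[-0.05,0,0,0],[-0.05,0,0,0],[-0.05,0,0,0],[-0.05,0,0,0],[-0.05,0,0,0]]]'
python3 - <<'E'
from look import *
C=cam('scene');a=np.radians(-8.8);R=np.array([[np.cos(a),-np.sin(a)],[np.sin(a),np.cos(a)]])
F=[]
for i in range(3):
    p,d=arm.grab_frame('scene');P=cloud(d,C);L=(P[...,:2]-[.5915,-.0429])@R
    m=(L[...,1]>-.105)&(L[...,1]<-.06)&(abs(L[...,0])<.035)&(P[...,2]>.045)&(P[...,2]<.06)
    print(np.percentile(L[m][:,0],[3,50,97])*1000);F.append(arm.get_state()['force'])
print(np.mean(F,0))
m=tops(P,(.6,.0265),.06,.08,.105)&(L[...,1]>.045);print('clip',m.sum(),*rect(P[m]),P[m][:,2].max())
print('tin',*rect(P[tops(P,(.453,.075),.035,.03,.05)]))
E
```

```text
t: 24.12
eef_pos: [0.512, -0.0287, 0.0242]
ee_rot: [-3.14, -0.006, 2.987]
force: [-9.4, 1.8, -1.8]
width: 0.0176
gripper_force: 45.0
[-5.1072997  10.31470605 23.50345801]
[-4.64837492 10.09263779 23.16235802]
[-4.64257012 10.34994007 23.73525728]
[-8.72925106  1.86466157 -0.77619566]
clip 153 [584.3  30.3] [47.4 77.2] 84.1 0.10493807680222744
tin [453.1  75.8] [50.  38.9] 63.2
```

Bar about 9.5 mm back, push about 9 N, and the clip and tin are undisturbed, so I'm handing it in.

```bash
python3 -c "
from station import arm
print(arm.job_done())"
```

```text
the job is handed in; nothing more can be done
None
```

I handed the job in with the clip fully home over rail and bar near the rail's +y end and let go, and the brace held square on the middle mark, pressing with about 9 N and the bar about 9.5 mm back; I haven't seen the verdict.

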